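# Bed in the sprung feeder platform with the square tamper

### The arm

A 7-joint arm with a two-finger parallel gripper is mounted at the origin on the work surface. World frame = base frame: x ahead of the robot, y to its left, z up, the work surface at z = 0. Lengths are in m, angles in rad, forces in N, time in s.
With the tool pointing down it reaches from about 0.425 to 0.875 m from the base axis. Payload 4.7 kg.
Tool frame: the origin (TCP) lies on the centre line of the jaws, within the pads' length; the fingertips stand 19 mm ahead of it and the grasp point (between the pads) is the TCP; z points along the fingers, y is the line along which they close (so a half turn about z gives the same grasp; the last joint's range is limited). The gripper opens to 85 mm and grips with 20 to 120 N. Pads are 22 mm wide; open, the fingers measure 114 mm over their backs; the gripper's body (76 mm by 85 mm) begins 54 mm behind the grasp point. The pads swing forward as they close: fully open they stand 13 mm farther back than shut.
Start: joints at [-1.156, 0.321, -0.07, 1.45, 0.023, 1.371, -0.057], TCP at [0.254, 0.598, 0.25] pointing down, gripper open.
Joint ranges: [-2.86, 2.86], [-0.3, 2.09], [-1.38, 1.24], [0.06, 2.45], [-1.56, 4.7], [0.09, 2.05], [-2.69, 2.69]. Speed limits (rad/s): [2.57, 2.57, 3.14, 3.14, 3.14, 3.14, 3.14].

### API

Orientations are given as [roll, pitch, yaw] about the fixed x, y, z axes, in that order (R = Rz(yaw) Ry(pitch) Rx(roll)).
In Python, from plant import r gives the robot as it stands.
- The arm moves only by the shell command python3 -m creep 'ROWS'. ROWS is JSON, a list of rows, each a list of 5 numbers: the finger opening in cm, from 0 to 8.54, then the shift along the tool's x, y, z in cm, then the turn about the tool's z in rad. In form: [[gripper, tx, ty, tz, spin], ...]. A call has 1 to 20 rows; each row is the pose to reach, as a shift and turn from the pose commanded when the call began, along the tool's axes at that moment; what a row does not reach only later rows make up. A row lasts 1/10 s, in which the tool goes at most 50 mm and 8.59 degrees, less where a joint would pass 70% of its speed; a pose out of reach is approached as far as the arm can. A call with a gripper value outside its range is refused whole. The fingers move at their own pace and stop on an object; the grip force is fixed at half the most. Time passes only in rows, so rows that repeat a pose let the fingers close. It gives the time, the measured TCP pose, the force and the opening at its end, in the units of the state.
- r.get_state(): the state, without advancing time (a new reading comes with each control period).
- r.get_image(name): name is "scene" or "top" or "wrist"; returns (picture, depth): 400x640x3 uint8, red, green, blue; 400x640 float32, m along the optical axis (not along the pixel's ray), 0 where there is no reading.
- r.camera_model(name): a dict with "camera_matrix" (3x3 intrinsics, pixels), "R" (3x3) and "t" (3): a world point X has camera coordinates R X + t. Camera axes: x right, y down, z forward; pixel columns grow to the right and rows downward; lengths in m; the calibration is good to about 2 mm. A picture is of the moment at which its call begins: read the wrist's pose just before it. camera_model takes no time and is no camera call; for the wrist camera it gives the pose at the moment of the call.
- r.job_done(): hands the job in, once; it reports no verdict.
Trained networks look in the newest picture that a camera, given by its name, has taken for a name from the list of things; names that differ only in an ending like _2 or _b are one class to them, and where a whole thing is asked for, a point or a joint stands for the part that bears it (a point fixed in the world has none). Each returns a list of dicts, best first, with "score" (0 to 1); they miss things now and then, are a little off and sometimes report something else, mostly with a low value. They report only what shows in the picture. A call takes as long as a camera call.
- r.silhouettes(camera, label): "region" (400x640 bool, what is visible of it) and "at" ([column, row] in pixels, amid what is visible of it).
- r.tip_of(camera, label): "at" ([column, row] in pixels: a listed point, or the origin of a listed thing).
The state is a dict: "time_s": time; "joint_pos": joint angles; "joint_vel": joint speeds; "effort": joint torques, N m; "eef_pos": TCP position; "eef_rot": TCP orientation; "contact_force": force on the tool from outside, world axes, zero at the start; "ft_torque": the same for the moment, N m; "grip_width": opening from 0.0 (shut) to 1.0 (fully open).
Only numpy, scipy, OpenCV 4.12 (cv2) and the standard library are available. Lean on these libraries where they do the work, as an engineer would, in place of code of your own. Each camera call takes 0.05 s, during which the arm holds its last target. There are 200 camera calls.

### The job

Bed in the new springs of the sprung platform in the printed feeder housing: take the square tamper from its tray, lower it into the housing's well and press the plate squarely down until it sits level and firm on its stops, and keep it firmly on the stops for about a second with a push of about 20 newtons (the printed stops crack above 30). Then let the plate spring back up and set the tamper gently back upright in its tray, leaving the other things on the bench where they are.

Things in the scene. Friction and masses are not known exactly. Their poses are not given: they have to be found in the camera images.
- tamper: The square tamper, grey printed plastic, loose, about 0.24 kg: a square foot 52 x 52 mm and 30 mm thick, and on its middle an upright square handle 24 x 24 mm whose flat faces are parallel to the foot's sides, from 30 to 92 mm above the underside. Origin: centre of the flat underside; z up the handle; x and y along the foot's sides (quarter turns are alike). It starts standing in the tray.
- tamper_grip (a point): Point on the axis of the tamper's handle, 66 mm above the tamper's underside.
- rest: The tamper's tray, grey printed plastic, fixed to the bench: 78 x 78 mm outside, floor 6 mm above the bench, a rim 7 mm thick standing up to 12 mm above the bench, inside 64 x 64 mm. Origin: centre of its underside on the bench; x and y along its sides, z up.
- pod: The feeder housing, grey printed plastic, fixed to the bench: a base plate 116 x 84 x 8 mm with four bolts, carrying a square box 80 x 80 mm with walls 10 mm thick up to 42 mm above the bench, open at the top. Its square well is 60 x 60 mm inside. Origin: centre of the underside on the bench; x along the long side of the base plate, y along the short one (both along the sides of the well), z up.
- pod_rim (a point): Centre of the mouth of the housing's well, level with the rim, 42 mm above the bench.
- plate: The sprung platform: aluminium plate 56 x 56 x 6 mm in the well. Origin: centre of its underside, 30 mm above the bench when free. It goes straight down on soft springs and also rocks a few degrees either way; free, it stands about 3 degrees out of level. Four rubber-faced stop pads lie hidden under it, 19 mm either way from its middle along its sides: on them it lies level.
- plate_top (a point): Centre of the plate's top face, 6 mm below the rim when free. The plate starts to move at about 2.4 N and takes 0.4 N more for every mm. The pads are set to a different height in each housing, 8 to 16 mm below the free plate, out of sight: the stop is felt as a sudden rise, to 12 N more for every mm, above the springs' 5.6 to 8.8 N.
- ram (a joint): How far the plate's middle has been pushed down from its free height, in m: 0 free, 0.008 to 0.016 on meeting the stops (depending on the housing), and some 1 to 2 mm more as their rubber gives.
- gear: A small green printed gear lying on the bench, 48 mm across, 18 mm high at its hub. Origin: centre of the underside. Leave it alone.
- gear2: A white printed gear lying on the bench, 66 mm across, 18 mm high. Origin: centre of the underside. Leave it alone.
- spray: An aerosol can standing on the bench, 66 mm across, 190 mm high. Origin: centre of the underside. Leave it alone.
- tape: A blue roll of tape lying flat, 84 mm across, 25 mm high. Origin: centre of the underside. Leave it alone.
- driver: A screwdriver lying on the bench. Leave it alone.

How it is judged:
On the way, in this order (a step that is already met when the one before it is completed fails the run):
1. the tamper is lifted clear of its tray (z of tamper in the frame of rest above 0.03 m and contact force between tamper and rest below 0.5 N), for 0.1 s.
2. the tamper, upright and square in the well, holds the plate level and firm on its stops: more than 13 N on the plate, plate within 0.035 rad and tamper within 0.06 rad of level (value of joint ram above 0.0068 m and contact force between tamper and plate above 13 N and angle between plate's own z axis and vertical below 0.035 rad and angle between tamper's own z axis and vertical below 0.06 rad and horizontal distance between tamper and pod below 0.006 m), for 0.5 s.
At the end, for the whole second after the job is handed in: The tamper stands released, upright (within 0.05 rad) and still on the floor of its tray (origin within 9 mm of the tray's middle, and 3 to 9 mm above the bench), and the plate has sprung back up to within 2 mm of its free height (horizontal distance between tamper and rest below 0.009 m and z of tamper in the frame of rest between 0.003 and 0.009 m and angle between tamper's own z axis and vertical below 0.05 rad and linear speed of tamper below 0.02 m/s and value of joint ram below 0.002 m); the robot touches nothing.
It fails at once if the plate is pushed with more than 30 N (contact force between tamper and plate above 30 N).
It fails at once if the plate is touched by the fingers or arm instead of the tamper (contact force between any of the fingers, the arm and plate above 1 N).
It fails at once if the tamper is dropped or knocked hard into its tray (more than 40 N) (contact force between tamper and rest above 40 N).
It fails at once if another thing on the bench is shifted more than 30 mm (distance of any of gear, gear2, spray, tape, driver from where it was at the start of the episode above 0.03 m).
It also fails if it takes over 59 s, if anything falls off the work surface, if the arm or the gripper's body presses on something with over 40 N, if the wrist force passes 120 N, or if a joint passes its speed limit or range.

## Working session

There is one attempt and no reset: what is moved stays moved. The work goes in short steps, Python scripts to look and compute and a shell command to move; the robot and the scene stay as the last step left them, time stands still between calls to the robot, and variables do not carry over. Pictures are saved under pics/ and viewed, on a budget of 10 in all, crops included, one or two more only if the job needs it, and the job is handed in when it is done.

```bash
mkdir -p pics; ls; cat > h.py <<'E'
import numpy as np, cv2
from plant import r
def world(cam,mask_or_uv,d,m=None):
    m=m or r.camera_model(cam);K=np.array(m["camera_matrix"]);R=np.array(m["R"]);t=np.array(m["t"])
    u,v=mask_or_uv; p=np.stack([(u-K[0,2])/K[0,0]*d,(v-K[1,2])/K[1,1]*d,d],-1)
    return (p-t)@R
def atz(cam,uv,z,m=None):
    m=m or r.camera_model(cam);K=np.array(m["camera_matrix"]);R=np.array(m["R"]);t=np.array(m["t"])
    c=-R.T@t; ray=R.T@np.linalg.solve(K,[uv[0],uv[1],1]); return c+ray*(z-c[2])/ray[2]
E
python3 - <<'E'
from h import *
s=r.get_state();print({k:np.round(v,3) for k,v in s.items()})
for c in("top","scene"):
    p,d=r.get_image(c);cv2.imwrite(f"pics/{c}0.png",p[:,:,::-1]);np.save(f"pics/{c}0.npy",d)
    for n in("tamper","rest","pod","plate"):
        for q in r.silhouettes(c,n)[:2]:
            v,u=np.nonzero(q["region"]);D=d[v,u];k=D>0;P=world(c,(u[k],v[k]),D[k])
            print(c,n,round(q["score"],2),np.round(q["at"]),len(P),np.round(np.percentile(P,[2,50,98],axis=0),3).tolist())
    for n in("tamper_grip","tamper","rest","pod_rim","plate_top"):
        print(c,n,[(round(q["score"],2),np.round(q["at"])) for q in r.tip_of(c,n)[:2]])
print(r.get_state()["time_s"])
E
```

```text
pics
{'time_s': np.float64(0.0), 'joint_pos': array([-1.156,  0.322, -0.07 ,  1.452,  0.023,  1.371, -0.057]), 'joint_vel': array([-0.002,  0.001, -0.002, -0.001,  0.001, -0.001,  0.002]), 'effort': array([-0.0000e+00, -4.9358e+01, -3.8300e-01, -3.1433e+01,  1.3000e-02,
        1.1000e-02,  0.0000e+00]), 'eef_pos': array([0.253, 0.598, 0.249]), 'eef_rot': array([-3.14 ,  0.   ,  2.741]), 'contact_force': array([-0.997, -0.194,  0.064]), 'ft_torque': array([-0.016,  0.001, -0.036]), 'grip_width': np.float64(1.0)}
top tamper 0.94 [237. 234.] 505 [[0.471, 0.169, 0.005], [0.496, 0.189, 0.037], [0.522, 0.228, 0.1]]
top rest 0.56 [236. 245.] 525 [[0.455, 0.157, -0.0], [0.494, 0.199, 0.011], [0.534, 0.236, 0.037]]
top rest 0.41 [183. 163.] 1310 [[0.635, 0.273, 0.009], [0.66, 0.291, 0.181], [0.694, 0.331, 0.193]]
top pod 0.91 [372. 195.] 1505 [[0.54, -0.206, 0.001], [0.593, -0.161, 0.036], [0.656, -0.116, 0.046]]
top plate 0.55 [375. 194.] 464 [[0.568, -0.191, 0.032], [0.595, -0.163, 0.036], [0.623, -0.135, 0.041]]
top tamper_grip [(0.97, array([231., 238.]))]
top tamper [(0.93, array([237.,
[... 225 characters left out ...]
[0.471, 0.171, 0.009], [0.504, 0.192, 0.036], [0.521, 0.221, 0.099]]
scene rest 0.62 [376. 197.] 247 [[0.463, 0.159, -0.0], [0.521, 0.186, 0.009], [0.535, 0.235, 0.015]]
scene rest 0.37 [445. 213.] 1660 [[0.642, 0.275, 0.01], [0.687, 0.295, 0.139], [0.7, 0.331, 0.191]]
scene pod 0.72 [251. 244.] 1430 [[0.556, -0.209, 0.003], [0.612, -0.164, 0.035], [0.653, -0.117, 0.045]]
scene pod 0.68 [250. 237.] 413 [[0.567, -0.19, 0.03], [0.596, -0.161, 0.035], [0.624, -0.133, 0.04]]
scene tamper_grip [(0.61, array([380., 175.]))]
scene tamper [(0.98, array([376., 189.]))]
scene rest [(0.8, array([377., 189.]))]
scene pod_rim [(0.77, array([247., 236.]))]
scene plate_top [(0.89, array([247., 234.]))]
1.0
```

```bash
python3 - <<'E'
from h import *
d=np.load("pics/top0.npy");p=cv2.imread("pics/top0.png")
v,u=np.mgrid[0:400,0:640];P=world("top",(u,v),d);ok=d>0
def rect(c,w,z0,z1,l):
    m=ok&(abs(P[...,0]-c[0])<w)&(abs(P[...,1]-c[1])<w)&(P[...,2]>z0)&(P[...,2]<z1)
    q=P[m][:,:2].astype(np.float32)*1000
    print(l,len(q),[np.round(x,1) for x in cv2.minAreaRect(q)],q.mean(0))
rect((.496,.197),.05,.08,.11,"handle top");rect((.496,.197),.05,.024,.04,"foot top");rect((.496,.197),.06,.006,.016,"tray")
rect((.597,-.161),.08,.0385,.05,"rim");rect((.597,-.161),.08,.005,.012,"base");
a=cv2.resize(p[130:310,140:480],None,fx=2.3,fy=2.3,interpolation=cv2.INTER_CUBIC);cv2.imwrite("pics/a.png",a)
E
```

```text
handle top 110 [array([495. , 194.7]), array([23.5, 21.2]), np.float64(89.4)] [494.86478 194.0468 ]
foot top 305 [array([494.6, 195. ]), array([52. , 51.5]), np.float64(1.4)] [494.35498 191.52148]
tray 428 [array([493.2, 200.5]), array([90.8, 94. ]), np.float64(7.3)] [497.8365  196.36531]
rim 532 [array([ 596.5, -164.1]), array([80.5, 80.4]), np.float64(75.3)] [ 597.1028  -162.64105]
base 405 [array([ 596.2, -161.1]), array([158.9, 157.1]), np.float64(89.9)] [ 589.7163  -158.15453]
```

View pics/a.png

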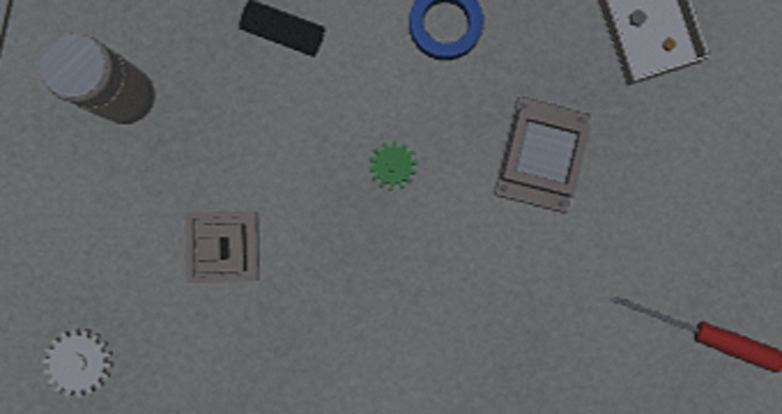

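The crop shows the tamper standing in its tray at about (224,248), almost aligned with the world axes. The pod is at (543,150), turned about -14.7°. The gear at (393,166) lies between them. I'll move above the tamper and refine from there.

```bash
python3 -m creep '[[8.5,-4,-3,0,-0.1],[8.5,-8,-6,0,-0.2],[8.5,-12,-9,0,-0.3],[8.5,-16,-12,0,-0.4],[8.5,-20,-15,0,-0.4],[8.5,-24,-18,0,-0.4],[8.5,-28,-21,0,-0.4],[8.5,-32,-24,0,-0.4],[8.5,-36,-27,0,-0.4],[8.5,-38,-27.7,0,-0.4],[8.5,-38,-27.7,0,-0.4],[8.5,-38,-27.7,0,-0.4],[8.5,-38,-27.7,0,-0.4]]'
python3 - <<'E'
from h import *
s=r.get_state();print({k:np.round(v,3) for k,v in s.items()})
m=r.camera_model("wrist");p,d=r.get_image("wrist");cv2.imwrite("pics/w1.png",p[:,:,::-1]);np.savez("pics/w1.npz",d=d,**{k:np.array(x) for k,x in m.items()})
v,u=np.mgrid[0:400,0:640];P=world("wrist",(u,v),d,m);ok=d>0
def rect(c,w,z0,z1,l):
    k=ok&(abs(P[...,0]-c[0])<w)&(abs(P[...,1]-c[1])<w)&(P[...,2]>z0)&(P[...,2]<z1)
    q=P[k][:,:2].astype(np.float32)*1000
    if len(q): print(l,len(q),[np.round(x,1) for x in cv2.minAreaRect(q)],P[k][:,2].mean())
rect((.495,.195),.05,.08,.11,"handle top");rect((.495,.195),.05,.024,.04,"foot top");rect((.495,.195),.05,.009,.015,"tray")
E
```

```text
time_s: 2.3
eef_pos: [0.4945, 0.1969, 0.2503]
eef_rot: [3.141, -0.001, -3.14]
contact_force: [-0.2, 0.8, -0.3]
grip_width: 0.992
{'time_s': np.float64(2.3), 'joint_pos': array([-0.634,  0.068,  0.216,  1.751, -0.016,  1.325,  1.158]), 'joint_vel': array([-0.008, -0.001, -0.001,  0.001,  0.001,  0.001,  0.001]), 'effort': array([ 7.1700e-01, -3.4064e+01,  1.1340e+00, -3.1192e+01,  8.2000e-02,
       -2.0000e-03, -3.0000e-03]), 'eef_pos': array([0.494, 0.197, 0.25 ]), 'eef_rot': array([ 3.141e+00, -1.000e-03, -3.140e+00]), 'contact_force': array([-0.238,  0.787, -0.295]), 'ft_torque': array([ 0.038, -0.017, -0.001]), 'grip_width': np.float64(0.992)}
handle top 751 [array([493.2, 196.9]), array([24.8, 23.6]), np.float64(0.6)] 0.09661120858013318
foot top 1451 [array([493.2, 196.8]), array([51.7, 51.9]), np.float64(1.7)] 0.03579775304465406
tray 1405 [array([495.4, 198.1]), array([78.3, 77.9]), np.float64(1.1)] 0.012165785006835394
```

View pics/w1.png

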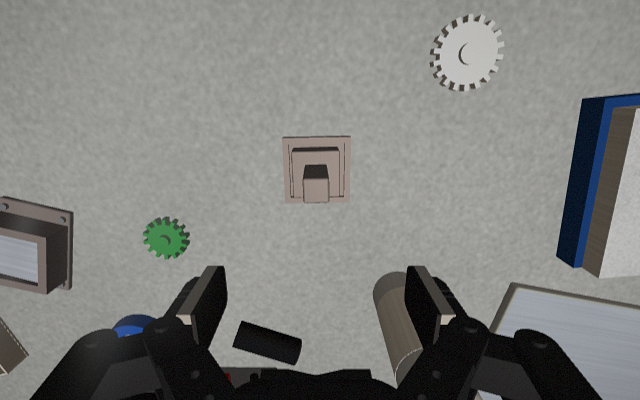

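The wrist image shows the tamper at (316,180), centred in its tray and aligned with the gripper. Next I descend and grip.

```bash
python3 -m creep '[[8.5,0.13,0,4,-0.02],[8.5,0.13,0,8,-0.02],[8.5,0.13,0,12,-0.02],[8.5,0.13,0,15,-0.02],[8.5,0.13,0,17,-0.02],[8.5,0.13,0,17.8,-0.02],[8.5,0.13,0,17.8,-0.02],[4,0.13,0,17.8,-0.02],[2,0.13,0,17.8,-0.02],[0,0.13,0,17.8,-0.02],[0,0.13,0,17.8,-0.02],[0,0.13,0,17.8,-0.02],[0,0.13,0,17.8,-0.02],[0,0.13,0,17.8,-0.02],[0,0.13,0,17.8,-0.02]]'
```

```text
time_s: 3.85
eef_pos: [0.4946, 0.1957, 0.073]
eef_rot: [3.141, 0.001, -3.122]
contact_force: [-0.5, 0.7, 6.1]
grip_width: 0.275
```

```bash
python3 -m creep '[[0,0,0,-0.3,0],[0,0,0,-1,0],[0,0,0,-3,0],[0,0,0,-6,0],[0,0,0,-10,0],[0,0,0,-14,0],[0,0,0,-14,0],[0,0,0,-14,0],[0,0,0,-14,0]]'
python3 - <<'E'
from h import *
s=r.get_state();print(s["time_s"],s["eef_pos"],s["eef_rot"],s["contact_force"],s["ft_torque"])
m=r.camera_model("wrist");p,d=r.get_image("wrist");cv2.imwrite("pics/w2.png",p[:,:,::-1]);np.savez("pics/w2.npz",d=d,**{k:np.array(x) for k,x in m.items()})
v,u=np.mgrid[0:400,0:640];P=world("wrist",(u,v),d,m);ok=d>0
def rect(c,w,z0,z1,l):
    k=ok&(abs(P[...,0]-c[0])<w)&(abs(P[...,1]-c[1])<w)&(P[...,2]>z0)&(P[...,2]<z1)
    q=P[k][:,:2].astype(np.float32)*1000
    if len(q): print(l,len(q),[np.round(x,1) for x in cv2.minAreaRect(q)],P[k][:,2].mean())
rect((.495,.197),.06,.009,.015,"tray")
rect((.495,.197),.045,.165,.182,"foottop")
E
```

```text
time_s: 4.75
eef_pos: [0.493, 0.1945, 0.2105]
eef_rot: [-3.14, -0.003, -3.123]
contact_force: [-0.7, 0.4, -3.7]
grip_width: 0.271
4.75 [0.49295923 0.19453688 0.21053893] [-3.14005337e+00 -3.10949698e-03 -3.12257253e+00] [-0.71420869  0.44639568 -3.74071905] [ 0.0076217  -0.02006955 -0.03051937]
tray 1091 [array([481.1, 197.7]), array([49.9, 78.3]), np.float64(1.1)] 0.012150937340145667
foottop 4155 [array([482.3, 194.3]), array([34.8, 52. ]), np.float64(0.9)] 0.1736179918483891
```

View pics/w2.png

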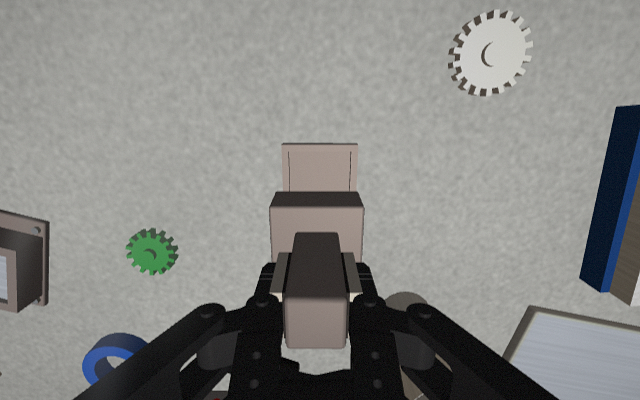

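The tamper is held square, with its foot top at about (317,228), and the tray is clear behind it at (319,170). Next I go to a viewing position short of the pod.

```bash
python3 -m creep '[[0,-1,-2,0,0.03],[0,-3,-6,0,0.1],[0,-5,-10,0,0.17],[0,-7,-14,0,0.24],[0,-9,-18,0,0.276],[0,-11,-22,0,0.276],[0,-13,-26,0,0.276],[0,-15,-30,0,0.276],[0,-17,-34,0,0.276],[0,-18.5,-37,0,0.276],[0,-19.2,-38.2,0,0.276],[0,-19.4,-38.5,0,0.276],[0,-19.4,-38.5,0,0.276],[0,-19.4,-38.5,0,0.276],[0,-19.4,-38.5,0,0.276]]'
cat > look.py <<'E'
from h import *
def rect(P,k,l):
    q=P[k][:,:2].astype(np.float32)*1000
    if len(q)>5: print(l,len(q),[np.round(x,1) for x in cv2.minAreaRect(q)],P[k][:,2].mean())
def go(name):
    s=r.get_state();print(s["time_s"],np.round(s["eef_pos"],4),np.round(s["eef_rot"],4),np.round(s["contact_force"],2))
    m=r.camera_model("wrist");p,d=r.get_image("wrist");cv2.imwrite(f"pics/{name}.png",p[:,:,::-1]);np.savez(f"pics/{name}.npz",d=d)
    v,u=np.mgrid[0:400,0:640];return s,m,p,d,world("wrist",(u,v),d,m),d>0
E
python3 - <<'E'
from look import *
s,m,p,d,P,ok=go("w3")
c=(.597,-.163);n=(abs(P[...,0]-c[0])<.075)&(abs(P[...,1]-c[1])<.075)&ok
rect(P,n&(P[...,2]>.0395)&(P[...,2]<.045),"rim");rect(P,n&(P[...,2]>.005)&(P[...,2]<.011),"base")
for q in r.silhouettes("wrist","plate")[:2]:
    k=q["region"]&ok;rect(P,k,"plate");A=np.c_[P[k][:,:2],np.ones(k.sum())];print(q["score"],np.linalg.lstsq(A,P[k][:,2],rcond=None)[0][:2])
# foot top plane in tool frame
e=s["eef_pos"];k=ok&(abs(P[...,2]-(e[2]-.036))<.006)&(np.hypot(P[...,0]-e[0],P[...,1]-e[1])<.045)
q=P[k]-e;A=np.c_[q[:,:2],np.ones(len(q))];print("foot slope",len(q),np.linalg.lstsq(A,q[:,2],rcond=None)[0])
y=s["eef_rot"][2];T=np.array([[np.cos(y),np.sin(y)],[np.sin(y),-np.cos(y)]]);t=q[:,:2]@T.T
print("foot in tool",np.percentile(t,[0.5,99.5],axis=0),cv2.minAreaRect((t*1000).astype(np.float32)))
print(r.camera_model("top")["R"][0][:1])
E
```

```text
time_s: 6.3
eef_pos: [0.6954, -0.1842, 0.2123]
eef_rot: [3.141, -0.0, 2.887]
contact_force: [0.4, 0.6, -3.4]
grip_width: 0.272
6.3 [ 0.6954 -0.1842  0.2123] [ 3.1405e+00 -5.0000e-04  2.8869e+00] [ 0.41  0.57 -3.36]
rim 4216 [array([ 595.3, -163. ]), array([80.2, 80. ]), np.float64(75.4)] 0.042080763707421434
base 2392 [array([ 595.2, -162.9]), array([ 83.9, 115.4]), np.float64(75.3)] 0.008079543628760085
plate 4261 [array([ 595.5, -163.1]), array([60.3, 55.6]), np.float64(74.8)] 0.03603682366973796
0.67 [0.0563636  0.04057186]
foot slope 3919 [ 0.03775384  0.00028041 -0.03628867]
foot in tool [[-0.00573529 -0.02569285]
 [ 0.02752948  0.02557305]] ((10.483267784118652, -0.07554054260253906), (34.69230270385742, 52.480220794677734), 0.14452625811100006)
[-0.01179258]
```

View pics/w3.png

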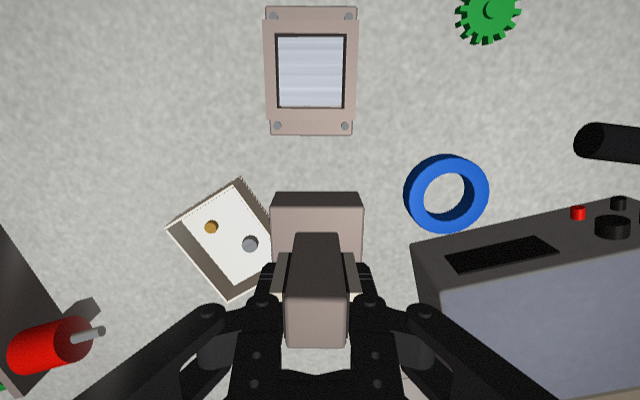

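The pod mouth is at about (311,72), with the tamper at (317,230) in front. The base and rim fits agree on (0.595,-0.163) and -14.65°. I'll check the foot's tilt and offset more carefully.

```bash
cat > foot.py <<'E'
from look import *
def foot(s,P,ok):
    e=s["eef_pos"];y=s["eef_rot"][2];q=P-e
    tx=q[...,0]*np.cos(y)+q[...,1]*np.sin(y);ty=q[...,0]*np.sin(y)-q[...,1]*np.cos(y)
    for lab,k in(("foot top",ok&(abs(q[...,2]+.036)<.006)&(abs(ty)<.022)&(tx>.015)&(tx<.024)),("handle top",ok&(abs(q[...,2]-.026)<.006)&(abs(ty)<.009)&(abs(tx)<.011)),
      ("foot sides",ok&(abs(q[...,2]+.036)<.006)&(abs(ty)>.016)&(abs(ty)<.024)&(tx<.024))):
        A=np.c_[tx[k],ty[k],np.ones(k.sum())];f=np.linalg.lstsq(A,q[...,2][k],rcond=None)
        print(lab,k.sum(),np.round(f[0],4),"rms",np.sqrt(f[1]/max(k.sum(),1)),"centre",np.median(tx[k]) if k.any() else None)
    k=ok&(abs(q[...,2]-.026)<.006)&(abs(ty)<.02)&(abs(tx)<.03);print("handle ext",np.percentile(tx[k],[0.5,99.5]),np.percentile(ty[k],[.5,99.5]))
    k=ok&(q[...,2]<-.037)&(q[...,2]>-.07)&(abs(ty)<.02)&(tx>.02)&(tx<.035)
    if k.sum()>20:
        A=np.c_[q[...,2][k],np.ones(k.sum())];print("front face",k.sum(),np.linalg.lstsq(A,tx[k],rcond=None)[0])
E
python3 - <<'E'
from foot import *
s,m,p,d,P,ok=go("w3b");foot(s,P,ok)
E
```

```text
6.4 [ 0.6955 -0.1846  0.2126] [3.1408e+00 1.0000e-04 2.8865e+00] [-0.45  0.13 -3.74]
foot top 1219 [-0.0009  0.0094 -0.0368] rms [0.00058257] centre 0.0194757397358001
handle top 2095 [0.0042 0.0099 0.0251] rms [0.00050896] centre 0.0011397465668710072
foot sides 1223 [ 0.005   0.0106 -0.0369] rms [0.00057949] centre 0.011487881797851707
handle ext [-0.00991035  0.01425419] [-0.01966415  0.01953434]
front face 1386 [-0.10356567  0.02149896]
```

```bash
python3 -m creep '[[0,2,-0.1,0,0],[0,5,-0.2,0,0],[0,8,-0.4,0,0],[0,9.6,-0.45,0,0],[0,10.1,-0.45,0,0],[0,10.1,-0.45,0,0],[0,10.1,-0.45,2,0],[0,10.1,-0.45,5,0],[0,10.1,-0.45,7,0],[0,10.1,-0.45,8,0],[0,10.1,-0.45,8,0],[0,10.1,-0.45,8,0]]'
python3 - <<'E'
from foot import *
s,m,p,d,P,ok=go("w4");foot(s,P,ok)
c=(.5952,-.1629);n=(abs(P[...,0]-c[0])<.075)&(abs(P[...,1]-c[1])<.075)&ok
rect(P,n&(P[...,2]>.039)&(P[...,2]<.045),"rim");rect(P,n&(P[...,2]>.005)&(P[...,2]<.011),"base")
E
```

```text
time_s: 7.65
eef_pos: [0.5977, -0.165, 0.1331]
eef_rot: [-3.141, 0.002, 2.885]
contact_force: [0.2, -0.4, -2.5]
grip_width: 0.276
7.65 [ 0.5977 -0.165   0.1331] [-3.1414e+00  1.5000e-03  2.8849e+00] [ 0.17 -0.4  -2.46]
foot top 1203 [ 0.0011  0.011  -0.0368] rms [0.00060781] centre 0.019509660434134636
handle top 2084 [0.0043 0.0062 0.0252] rms [0.00050213] centre 0.001187406932428001
foot sides 1241 [ 0.0021  0.0093 -0.0368] rms [0.00058789] centre 0.01145172084242906
handle ext [-0.0100574   0.01424235] [-0.01962867  0.01950372]
front face 1383 [-0.10416956  0.02142226]
rim 3477 [array([ 595.1, -163. ]), array([80.3, 80.3]), np.float64(75.1)] 0.04209300454620169
base 2470 [array([ 548.3, -150.5]), array([84. , 19.2]), np.float64(75.4)] 0.008037981956400025
```

View pics/w4.png

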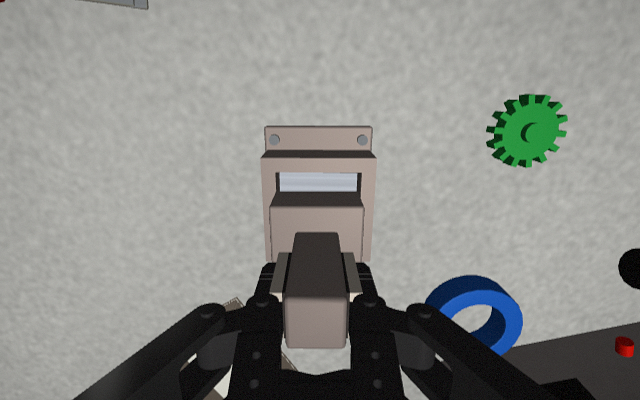

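The tamper foot sits over the well mouth, with the foot front at (317,205) and the slot still visible at (318,182). I'm correcting by 1 mm and going in to just above the plate.

```bash
python3 -m creep '[[0,0.1,0.12,0,0],[0,0.1,0.12,0.5,0],[0,0.1,0.12,1,0],[0,0.1,0.12,1.5,0],[0,0.1,0.12,1.9,0],[0,0.1,0.12,2.3,0],[0,0.1,0.12,2.6,0],[0,0.1,0.12,2.7,0],[0,0.1,0.12,2.7,0],[0,0.1,0.12,2.7,0]]'; python3 -c "
from foot import *
s,m,p,d,P,ok=go('w5');foot(s,P,ok)"; python3 -m creep '[[0,0,0,0.2,0],[0,0,0,0.4,0],[0,0,0,0.6,0],[0,0,0,0.8,0],[0,0,0,0.8,0],[0,0,0,0.8,0]]'
```

```text
time_s: 8.7
eef_pos: [0.5962, -0.1634, 0.1055]
eef_rot: [3.142, 0.0, 2.885]
contact_force: [0.5, 0.2, -2.8]
grip_width: 0.271
8.7 [ 0.5962 -0.1634  0.1055] [3.1415e+00 4.0000e-04 2.8848e+00] [ 0.49  0.23 -2.83]
foot top 1232 [ 0.0024  0.0092 -0.0368] rms [0.00057418] centre 0.019615043187518458
handle top 2078 [0.0049 0.0094 0.0252] rms [0.00050889] centre 0.0011424799953818738
foot sides 1242 [-0.0002  0.0101 -0.0368] rms [0.00057016] centre 0.011559392786224892
handle ext [-0.00996929  0.01423863] [-0.01957686  0.01960936]
front face 1932 [-0.19774069  0.01770296]
time_s: 9.35
eef_pos: [0.5964, -0.1633, 0.0977]
eef_rot: [3.141, 0.001, 2.885]
contact_force: [0.9, 0.3, 1.1]
grip_width: 0.275
```

```bash
python3 -m creep '[[0,0,0,0.1,0],[0,0,0,0.2,0],[0,0,0,0.25,0],[0,0,0,0.25,0],[0,0,0,0.25,0]]';
```

```text
time_s: 9.85
eef_pos: [0.5964, -0.1633, 0.0951]
eef_rot: [3.141, 0.001, 2.885]
contact_force: [0.7, -0.4, 1.3]
grip_width: 0.274
```

```bash
python3 -m creep '[[0,0,0,0.05,0],[0,0,0,0.1,0],[0,0,0,0.1,0],[0,0,0,0.1,0]]'
```

```text
time_s: 10.25
eef_pos: [0.5963, -0.1633, 0.094]
eef_rot: [3.141, 0.001, 2.885]
contact_force: [2.1, -0.9, 2.3]
grip_width: 0.274
```

```bash
python3 -m creep '[[0,0,0,0.05,0],[0,0,0,0.1,0],[0,0,0,0.1,0],[0,0,0,0.1,0]]'
```

```text
time_s: 10.65
eef_pos: [0.5963, -0.1633, 0.093]
eef_rot: [3.141, 0.001, 2.885]
contact_force: [1.9, 0.3, 2.4]
grip_width: 0.274
```

```bash
python3 -m creep '[[0,0,0,0.05,0],[0,0,0,0.1,0],[0,0,0,0.1,0],[0,0,0,0.1,0]]'
```

```text
time_s: 11.05
eef_pos: [0.5963, -0.1633, 0.0922]
eef_rot: [3.141, 0.001, 2.885]
contact_force: [2.2, 0.0, 4.9]
grip_width: 0.272
```

```bash
python3 -m creep '[[0,0,0,0.05,0],[0,0,0,0.05,0],[0,0,0,0.05,0]]'; python3 -c "
from foot import *
for i in range(3): s,m,p,d,P,ok=go('w6')
foot(s,P,ok)"
```

```text
time_s: 11.35
eef_pos: [0.5963, -0.1633, 0.092]
eef_rot: [3.141, 0.001, 2.885]
contact_force: [1.3, 0.5, 7.4]
grip_width: 0.269
11.35 [ 0.5963 -0.1633  0.092 ] [3.1413e+00 7.0000e-04 2.8849e+00] [1.3  0.52 7.38]
11.4 [ 0.5963 -0.1633  0.092 ] [3.1413e+00 8.0000e-04 2.8849e+00] [1.71 0.28 5.47]
11.45 [ 0.5963 -0.1633  0.092 ] [3.1413e+00 7.0000e-04 2.8849e+00] [1.85 0.29 6.95]
foot top 1231 [ 0.0002  0.0079 -0.0368] rms [0.00058777] centre 0.019496939162530653
handle top 2075 [0.0055 0.0072 0.0252] rms [0.00051665] centre 0.0010963114526617236
foot sides 1232 [-0.0016  0.0106 -0.0367] rms [0.00057582] centre 0.011504594303659788
handle ext [-0.00984976  0.01422831] [-0.01951549  0.01957198]
front face 1746 [-0.19142461  0.01907565]
```

```bash
python3 -m creep '[[0,0,0,0.05,0],[0,0,0,0.1,0],[0,0,0,0.1,0]]'; python3 -c "
from foot import *
for i in range(4): s,m,p,d,P,ok=go('w7')"
```

```text
time_s: 11.8
eef_pos: [0.5964, -0.1634, 0.0916]
eef_rot: [3.141, 0.001, 2.885]
contact_force: [-0.0, 1.0, 11.3]
grip_width: 0.273
11.8 [ 0.5964 -0.1634  0.0916] [3.1411e+00 9.0000e-04 2.8849e+00] [-0.02  0.95 11.34]
11.85 [ 0.5964 -0.1634  0.0916] [3.1411e+00 9.0000e-04 2.8849e+00] [ 0.15  0.52 10.91]
11.9 [ 0.5964 -0.1634  0.0916] [3.1411e+00 9.0000e-04 2.8849e+00] [ 0.5   0.95 10.29]
11.95 [ 0.5964 -0.1633  0.0916] [3.1411e+00 9.0000e-04 2.8849e+00] [-0.36  1.98 10.18]
```

```bash
python3 -m creep '[[0,0,0,0.05,0],[0,0,0,0.1,0],[0,0,0,0.15,0],[0,0,0,0.15,0],[0,0,0,0.15,0]]'; python3 -c "
from foot import *
for i in range(6): s,m,p,d,P,ok=go('w8')
foot(s,P,ok)"
```

```text
time_s: 12.5
eef_pos: [0.5965, -0.1634, 0.0911]
eef_rot: [3.141, 0.001, 2.885]
contact_force: [-2.2, 2.1, 15.0]
grip_width: 0.274
12.5 [ 0.5965 -0.1634  0.0911] [3.1408e+00 1.1000e-03 2.8850e+00] [-2.16  2.14 15.04]
12.55 [ 0.5965 -0.1634  0.0911] [3.1408e+00 1.0000e-03 2.8850e+00] [-1.2   1.97 15.04]
12.6 [ 0.5965 -0.1634  0.0911] [3.1407e+00 1.0000e-03 2.8850e+00] [-1.71  2.27 15.81]
12.65 [ 0.5965 -0.1634  0.0911] [3.1408e+00 1.0000e-03 2.8850e+00] [-1.22  2.79 14.44]
12.7 [ 0.5965 -0.1634  0.0911] [3.1408e+00 1.0000e-03 2.8850e+00] [-2.2   1.36 16.12]
12.75 [ 0.5965 -0.1634  0.0911] [3.1408e+00 1.0000e-03 2.8849e+00] [-1.3   0.5  15.75]
foot top 1217 [ 0.0175  0.0112 -0.037 ] rms [0.00058654] centre 0.01957209335007352
handle top 2075 [0.0047 0.0088 0.0252] rms [0.00050816] centre 0.0013617382100640349
foot sides 1221 [ 0.0033  0.0105 -0.0367] rms [0.00058507] centre 0.011551622580330977
handle ext [-0.00977383  0.01417356] [-0.01959087  0.01953958]
front face 1688 [-0.17726572  0.01979354]
```

Push is about 18.5 N with the tamper level. I'll nudge it to about 20 N and hold.

```bash
python3 -m creep '[[0,0,0,0.03,0],[0,0,0,0.03,0],[0,0,0,0.03,0],[0,0,0,0.03,0],[0,0,0,0.03,0],[0,0,0,0.03,0],[0,0,0,0.03,0],[0,0,0,0.03,0],[0,0,0,0.03,0],[0,0,0,0.03,0],[0,0,0,0.03,0],[0,0,0,0.03,0]]'; python3 -c "
from foot import *
for i in range(6): s,m,p,d,P,ok=go('w9')
foot(s,P,ok)"
```

```text
time_s: 14.0
eef_pos: [0.5965, -0.1634, 0.091]
eef_rot: [3.141, 0.001, 2.885]
contact_force: [-2.1, 1.5, 17.5]
grip_width: 0.272
14.0 [ 0.5965 -0.1634  0.091 ] [3.1408e+00 1.1000e-03 2.8850e+00] [-2.09  1.54 17.55]
14.05 [ 0.5965 -0.1634  0.091 ] [3.1407e+00 1.1000e-03 2.8850e+00] [-1.63  2.   16.56]
14.1 [ 0.5965 -0.1634  0.091 ] [3.1407e+00 1.1000e-03 2.8849e+00] [-2.6   1.55 16.41]
14.15 [ 0.5965 -0.1634  0.091 ] [3.1407e+00 1.0000e-03 2.8849e+00] [-1.69  2.03 16.2 ]
14.2 [ 0.5965 -0.1634  0.091 ] [3.1407e+00 1.1000e-03 2.8850e+00] [-1.75  1.82 16.22]
14.25 [ 0.5965 -0.1634  0.091 ] [3.1407e+00 1.1000e-03 2.8850e+00] [-1.7   0.81 16.51]
foot top 1220 [-0.0063  0.0076 -0.0366] rms [0.00061285] centre 0.01954380045232468
handle top 2076 [0.0047 0.0118 0.0252] rms [0.00051081] centre 0.0012125789441166466
foot sides 1228 [ 0.0012  0.0085 -0.0367] rms [0.00059802] centre 0.011544942512176335
handle ext [-0.00980758  0.01426712] [-0.01964155  0.01957499]
front face 1701 [-0.18432555  0.01945773]
```

Held at about 19.8 N for more than 1.5 s. The stiffness of about 10 N/mm and the level foot fit contact on all four pads. Lifting out.

```bash
python3 -m creep '[[0,0,0,-0.2,0],[0,0,0,-0.5,0],[0,0,0,-0.9,0],[0,0,0,-1.4,0],[0,0,0,-2,0],[0,0,0,-3,0],[0,0,0,-5,0],[0,0,0,-8,0],[0,0,0,-11,0],[0,0,0,-12,0],[0,0,0,-12,0],[0,0,0,-12,0]]'; python3 -c "
from foot import *
s,m,p,d,P,ok=go('w10');foot(s,P,ok)"
```

```text
time_s: 15.5
eef_pos: [0.5951, -0.1629, 0.207]
eef_rot: [-3.142, -0.003, 2.885]
contact_force: [0.3, -1.1, -3.9]
grip_width: 0.272
15.5 [ 0.5951 -0.1629  0.207 ] [-3.1416e+00 -2.6000e-03  2.8849e+00] [ 0.26 -1.1  -3.89]
foot top 1224 [ 0.0042  0.01   -0.0368] rms [0.00057971] centre 0.01956257667551595
handle top 2093 [0.0083 0.009  0.0251] rms [0.00050152] centre 0.0011668605635541088
foot sides 1230 [ 0.0051  0.0084 -0.0369] rms [0.00058977] centre 0.01153812474423202
handle ext [-0.0100203   0.01414189] [-0.01961159  0.01967223]
front face 1372 [-0.1045585   0.02162653]
```

```bash
python3 -m creep '[[0,1,2,0,-0.05],[0,3,5.5,0,-0.12],[0,5,9,0,-0.2],[0,7,12.5,0,-0.275],[0,9,16,0,-0.275],[0,11,19.5,0,-0.275],[0,13,23,0,-0.275],[0,15,26.5,0,-0.275],[0,17,30,0,-0.275],[0,18.2,31.8,0,-0.275],[0,18.6,32.4,0,-0.275],[0,18.6,32.4,0,-0.275],[0,18.6,32.4,0,-0.275],[0,18.6,32.4,0,-0.275]]'; python3 -c "
from foot import *
s,m,p,d,P,ok=go('w11');foot(s,P,ok)
n=(abs(P[...,0]-.495)<.06)&(abs(P[...,1]-.197)<.06)&ok
rect(P,n&(P[...,2]>.0095)&(P[...,2]<.015),'tray')"
```

```text
time_s: 16.95
eef_pos: [0.499, 0.1953, 0.2083]
eef_rot: [-3.141, -0.0, -3.126]
contact_force: [-0.1, -0.3, -2.7]
grip_width: 0.273
16.95 [0.499  0.1953 0.2083] [-3.1407e+00 -1.0000e-04 -3.1263e+00] [-0.07 -0.3  -2.72]
foot top 1220 [-0.0012  0.007  -0.0367] rms [0.00058236] centre 0.019614864821737098
handle top 2063 [0.0068 0.0144 0.0252] rms [0.00050021] centre 0.0011570635099496342
foot sides 1224 [ 0.0015  0.0078 -0.0367] rms [0.00057541] centre 0.011596455342359108
handle ext [-0.0096267   0.01434261] [-0.01970148  0.01955596]
front face 1366 [-0.10141608  0.0217472 ]
tray 1239 [array([483.9, 197.8]), array([55.5, 78.2]), np.float64(0.9)] 0.012110445224775807
```

```bash
python3 -m creep '[[0,0.18,0.25,1,0],[0,0.18,0.25,4,0],[0,0.18,0.25,7,0],[0,0.18,0.25,10,0],[0,0.18,0.25,11.5,0],[0,0.18,0.25,12.3,0],[0,0.18,0.25,12.3,0],[0,0.18,0.25,12.3,0]]'; python3 -c "
from foot import *
s,m,p,d,P,ok=go('w12')
n=(abs(P[...,0]-.495)<.06)&(abs(P[...,1]-.197)<.06)&ok
rect(P,n&(P[...,2]>.0095)&(P[...,2]<.015),'tray')
rect(P,n&(abs(P[...,2]-s['eef_pos'][2]+.0367)<.004)&(abs(P[...,1]-s['eef_pos'][1])<.035),'foot')"
```

```text
time_s: 17.8
eef_pos: [0.4972, 0.1999, 0.0862]
eef_rot: [3.141, 0.001, -3.124]
contact_force: [0.2, -0.1, -2.3]
grip_width: 0.272
17.8 [0.4972 0.1999 0.0862] [ 3.1410e+00  1.2000e-03 -3.1237e+00] [ 0.19 -0.11 -2.25]
tray 3100 [array([494.8, 197.8]), array([78.5, 78.3]), np.float64(1.2)] 0.012074178095477313
foot 3750 [array([486.7, 199.8]), array([34.9, 52.1]), np.float64(1.0)] 0.049362517933898314
```

View pics/w12.png

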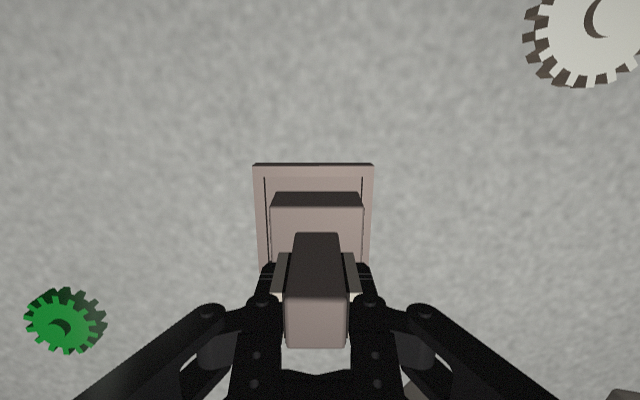

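The foot hangs over the tray at (317,205), about 2 mm to the left. I'm correcting that and lowering slowly.

```bash
python3 -m creep '[[0,0.04,-0.2,0,0],[0,0.04,-0.2,0.4,0],[0,0.04,-0.2,0.8,0],[0,0.04,-0.2,1.1,0],[0,0.04,-0.2,1.2,0],[0,0.04,-0.2,1.25,0],[0,0.04,-0.2,1.25,0],[0,0.04,-0.2,1.25,0]]'
```

```text
time_s: 18.65
eef_pos: [0.4963, 0.1978, 0.0731]
eef_rot: [3.141, 0.0, -3.123]
contact_force: [-0.2, 0.5, -1.3]
grip_width: 0.273
```

Underside at about 6.3 mm. Touching down gently.

```bash
python3 -m creep '[[0,0,0,0.05,0],[0,0,0,0.08,0],[0,0,0,0.08,0],[0,0,0,0.08,0]]'
```

```text
time_s: 19.05
eef_pos: [0.4963, 0.1979, 0.0731]
eef_rot: [3.141, 0.0, -3.123]
contact_force: [-3.0, -0.9, 5.6]
grip_width: 0.275
```

```bash
python3 -m creep '[[0,0,0,-0.05,0],[2.5,0,0,-0.05,0],[3,0,0,-0.05,0],[4,0,0,-0.05,0],[6,0,0,-0.05,0],[8.5,0,0,-0.05,0],[8.5,0,0,-0.05,0],[8.5,0,0,-0.05,0],[8.5,0,0,-0.05,0],[8.5,0,0,-0.05,0],[8.5,0,0,-0.05,0]]' && python3 -m creep '[[8.5,0,0,-1,0],[8.5,0,0,-4,0],[8.5,0,0,-8,0],[8.5,0,0,-13,0],[8.5,0,0,-18,0],[8.5,0,0,-18,0],[8.5,0,0,-18,0]]'; python3 - <<'E'
from foot import *
s,m,p,d,P,ok=go("w13")
n=(abs(P[...,0]-.495)<.05)&(abs(P[...,1]-.197)<.05)&ok
rect(P,n&(P[...,2]>.0095)&(P[...,2]<.015),'tray');rect(P,n&(P[...,2]>.08),'handle');k=n&(P[...,2]>.024)&(P[...,2]<.04);rect(P,k,'foot')
k=k&(P[...,2]>.033);A=np.c_[P[k][:,:2],np.ones(k.sum())];print("slope",np.linalg.lstsq(A,P[k][:,2],rcond=None)[0])
q,d=r.get_image("top");d0=np.load("pics/top0.npy");
for z in r.silhouettes("top","plate")[:1]:
    v,u=np.nonzero(z["region"]);print("plate z now/before",np.median(world("top",(u,v),d[v,u])[:,2]),np.median(world("top",(u,v),d0[v,u])[:,2]))
cv2.imwrite("pics/end.png",np.vstack([p[80:300,100:500],q[120:320,120:520]])[:,:,::-1])
E
```

```text
time_s: 20.15
eef_pos: [0.4962, 0.1978, 0.0728]
eef_rot: [3.142, 0.0, -3.123]
contact_force: [0.3, 0.0, 0.2]
grip_width: 0.999
time_s: 20.85
eef_pos: [0.4969, 0.1981, 0.2549]
eef_rot: [3.14, 0.004, -3.123]
contact_force: [-0.4, -0.7, -0.7]
grip_width: 1.0
20.85 [0.4969 0.1981 0.2549] [ 3.1396  0.0036 -3.1234] [-0.38 -0.72 -0.66]
tray 1322 [array([495., 198.]), array([77.6, 78.2]), np.float64(1.1)] 0.012207927429619363
handle 18912 [array([492.8, 197. ]), array([ 31.2, 100.4]), np.float64(1.3)] 0.29332508835564286
foot 1399 [array([495.1, 197.9]), array([51.8, 52. ]), np.float64(0.9)] 0.035947428635332714
slope [ 1.15478142e-03 -9.45098130e-05  3.56344121e-02]
plate z now/before 0.0364326089933041 0.03645816915353438
```

View pics/end.png

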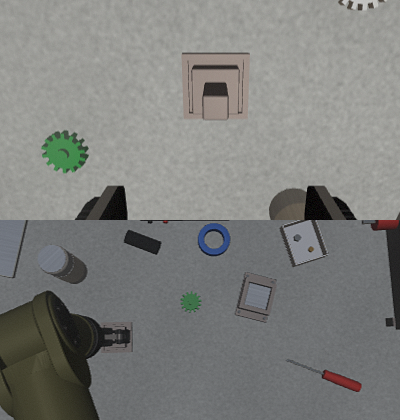

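The tamper stands centred and upright in its tray at (216,86). The plate is back at its free height, and the other things look unmoved. Handing in.

```bash
python3 -c "
from plant import r
print(r.job_done(), r.get_state()['time_s'])"
```

```text
the job is handed in; nothing more can be done
the job is handed in; nothing more can be done
```

The tamper pressed the plate down onto its stops and is back in its tray, and the job is handed in (about 21 s of robot time used; no verdict is reported).

**Pressing:** I met the stops about 10.5 mm down. I held at 18 to 20 N for about 1.75 s, with readings peaking near 21 N, against the 30 N limit. These figures are the wrist force less the tamper's weight, good to about 1 N.

**Last checks:**
- **Tamper:** its foot is within 0.2 mm of the tray's middle. Its top is level to about 0.001 rad, at a height that puts the underside on the tray floor. The gripper is open and 18 cm above the grip height.
- **Plate:** its height in the top camera is 36.4 mm, against 36.5 mm at the start, so it has sprung back.
- **Other things on the bench:** those in the final picture look unmoved. I checked this by eye only, and the white gear shows only in part.

**Not seen directly:** I could not see whether the plate was level while pressed. I inferred it from the level tamper foot and a stiffness of about 10 N/mm, against the 12 N/mm expected.

**Disagreement:** the arm's settled positions were off the commanded ones by 1 to 3 mm. I corrected this from the wrist camera before the well and before the tray.

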